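Clip the cordless lamp onto the control board's rim

TASK

Squeeze open the orange spring clip with the yellow lamp, take it off the aluminium storage strip, and clip it onto the thick grey rim of the leaning control board at the yellow mark, lamp on the wired front side and in line with the board. Push it on only gently, until you feel the rim reach the throat of the clip, so that the jaws close on the thin board behind the rim; then let go and leave the black clip where it is.

Things in the scene. Friction and masses are not known exactly. Their poses are not given: they have to be found in the camera images.
- lamp_grip (a point): Grip point of the orange spring clip with a lamp (130 g): midway between its two handles, 42 mm above its hinge. At the start it sits jaws down on the strip: z up, x across it (squeeze along x; the lamp is on the +x side), y along hinge and strip. Handles: plates 22 mm wide (y), 14 to 66 mm above the hinge, leaning out: 50 mm over their outsides at the grip point, 59 mm at the top.
- lamp_hinge (a point): Hinge of the orange clip; axes as lamp_grip, fixed to the half with the lamp (they tilt 0.22 rad about y when squeezed open). Squeezed to their stop (about 17 N) the handles are parallel, 30 mm over all. Throat block: underside 12 mm below the hinge. Jaws 24 mm wide (y); rubber pads 33 to 44 mm below the hinge, 22 mm apart when fully open; they grip 8 mm material with about 10 N.
- lamp_head (a point): Centre of the yellow round lamp, 34 mm across and 17 mm high, fixed to the clip 43 mm to the side (+x) of the hinge and 12.5 mm below it. Its top is 4 mm below the hinge.
- lamp_jaw (a joint): Opening angle of the orange clip, rad: 0 with its jaws on 8 mm material (the strip, or the board below its rim), about 0.14 gripping only the 13 mm rim, 0.44 squeezed fully open, -0.2 shut on nothing. Its spring always closes it.
- strip: Storage strip: upright aluminium plate 8 mm thick, 240 mm long along its y, top edge 105 mm above the table, on a dark base 90 x 260 x 12 mm; origin under the middle of the base. The orange clip and a black clip of the same size sit astride its top edge, 65 mm either side of the middle; which is where differs.
- cradle: Steel slot 200 mm long on a fixed blue stand, holding the leaning control board. Origin mid-slot, 60 mm above the table. z points up along the board, which leans 0.35 rad from vertical to its -x (back) side; y runs along the board; x points square out of its wired front. Board: in the plane x = 0, 8 mm thick, 190 mm long (y). Its height in the slot differs each time: see stand.
- stand: Blue base, 160 x 220 x 15 mm, under the slot; origin at its underside, z up. The board in its slot has a grey rim 13 mm thick, 15 mm deep along its top edge, with a yellow mark 30 mm long at cradle y = 0. The rim's top lies 85 to 121 mm along z from cradle's origin; where is not reported: feel for it. The board bears a gentle push. Devices on its front: 26 mm proud, from 45 mm below the rim's top.
- blackclip: The plain black spring clip on the strip, the same size as the orange one but without a lamp; leave it alone. Origin on its hinge, 117 mm above the table.
Things that resemble listed ones, but are neither listed nor needed, are in the scene too. Of the things like the part that bears lamp_grip, leave any that is purple or turquoise; of the rest the larger one is meant.

How it is judged (in metres and radians):
On the way, in this order (a step that is already met when the one before it is completed fails the run):
1. the orange clip is off the storage strip, held open (contact force between lamp and strip below 0.05 N and distance of lamp_grip from where it was at the start of the episode above 0.05 m and value of joint lamp_jaw above 0.2 rad), for 0.2 s.
2. the clip's jaws have closed behind the rim of the board (contact force between lamp and cradle above 2 N and value of joint lamp_jaw between -0.07 and 0.07 rad), for 0.2 s.
At the end, for the whole second after the job is handed in: The orange clip, let go and at rest, grips the thin board behind the rim (jaw angle within 0.07 rad of 0), within 18 mm of the yellow mark's middle, in line with the board within 0.2 rad and 15 mm, lamp on the front; the black clip within 15 mm of its place (all of step 2 and y of lamp_grip in the frame of cradle between -0.018 and 0.018 m and x of lamp_grip in the frame of cradle between -0.015 and 0.015 m and z of lamp_grip in the frame of cradle above 0.12 m and x of lamp_head in the frame of cradle above 0.02 m and angle between the z axis of lamp_grip and the z axis of cradle, either way round below 0.2 rad and angle between the y axis of lamp_grip and the y axis of cradle, either way round below 0.2 rad and linear speed of lamp below 0.02 m/s and distance of blackclip from where it was at the start of the episode below 0.015 m); the robot touches nothing.
It fails at once if the board is pushed or pulled hard with the clip (over 60 N between them, its own grip of some 20 N included) (contact force between lamp and cradle above 60 N).
It fails at once if the black clip is knocked off its place (distance of blackclip from where it was at the start of the episode above 0.03 m).
It also fails if it takes over 35 s, if anything falls off the work surface, if the arm or the gripper's body presses on something with over 40 N, if the wrist force passes 120 N, or if a joint passes its speed limit or range.

ROBOT

A 6-joint arm with a two-finger parallel gripper is mounted at the origin on the work surface. World frame = base frame: x ahead of the robot, y to its left, z up, the work surface at z = 0. Lengths are in m, angles in degrees, forces in N, time in s.
With the tool pointing down it reaches from about 0.25 to 0.725 m from the base axis. Payload 9.7 kg.
Tool frame: the origin (TCP) lies at the centre of the arm's flange, where the gripper is bolted on; the fingertips stand 173 mm ahead of it and the grasp point (between the pads) lies 155 mm ahead of it; z points along the fingers, y is the direction in which the jaws open and shut (so a half turn about z gives the same grasp; the last joint's range is limited). The gripper opens to 85 mm and grips with 20 to 120 N. Pads are 22 mm wide; open, the fingers measure 114 mm over their backs; the gripper's body (76 mm by 85 mm) begins 54 mm behind the grasp point. The pads swing forward as they close: fully open they stand 13 mm farther back than shut.
Start: joints at [73.912, 4.979, 10.078, 95.1, 0, 90], TCP at [0.152, 0.528, 0.405] pointing down, gripper open.
Joint ranges: [-179.16, 179.16], [-48.56, 103.87], [-65.8, 70.77], [-126.05, 130.52], [-82.76, 87.17], [-180, 180]. Speed limits (degrees/s): [127.2, 127.2, 147.25, 180, 180, 180].

INTERFACE

Orientations are given as a 3x3 rotation matrix whose columns are the frame's x, y, z axes.
In Python, from station import robot gives the robot as it stands.
- The arm moves only by the tool servo_tool, never from a script. Its argument "motion" is a list of rows, each a list of 3 entries, a list of its own where there are three numbers: the opening, from -1 (shut) to 1 (fully open), then the shift along the world's x, y, z in cm, then the turn about the world's z in rad. A call has 1 to 8 rows; each row shifts and turns the commanded pose from where the row before left it; what a row does not reach is not made up. A row lasts 1/8 s, in which the tool goes at most 62.5 mm and 10.7 degrees, less where a joint would pass 70% of its speed; a pose out of reach is approached as far as the arm can. A call is refused whole if a number of a shift passes 6.25 or a number of a turn 0.188, either way. A call with a gripper value outside its range is refused whole. The fingers move at their own pace and stop on an object; "force" is the grip in N (left out, the last holds). Time passes only in rows, so rows that do not move let the fingers close. It gives the time, the measured TCP pose, the force and the opening at its end, in the units of the state.
- robot.sense(): the state, without advancing time (a new reading comes with each control period).
- robot.camera(name): name is "scene" or "side" or "wrist"; returns a dict with "img" (420x560x3 uint8, red, green, blue), "range_z" (420x560 float32, m along the optical axis (not along the pixel's ray), 0 where there is no reading), "camera_matrix" (3x3 intrinsics, pixels), "origin" and "rotation" of the camera in the world; the wrist camera has in their place "mount" (4x4, takes a point from camera to tool coordinates, whose origin is the TCP and whose axes are the flange's). Camera axes: x right, y down, z forward; pixel columns grow to the right and rows downward; lengths in m; the calibration is good to about 2 mm. A picture is of the moment at which its call begins: read the wrist's pose just before it.
- robot.sign_off(): hands the job in, once; it reports no verdict.
The state is a dict: "t": time; "joint_pos": joint angles; "joint_velocities": joint speeds; "joint_torque": joint torques, N m; "eef_pos": TCP position; "tool_rot": TCP orientation; "wrist_force": force on the tool from outside, world axes, zero at the start; "ft_torque": the same for the moment, N m; "opening": finger opening in m.
Only numpy, scipy, OpenCV 4.12 (cv2) and the standard library are available. Lean on these libraries where they do the work, as an engineer would, in place of code of your own. Each camera call takes 0.05 s, during which the arm holds its last target. There are 200 camera calls.

## Working session

There is one attempt and no reset: what is moved stays moved. The work goes in short steps, Python scripts to look and compute and a tool call to move; the robot and the scene stay as the last step left them, time stands still between calls to the robot, and variables do not carry over. Pictures are saved under pics/ and viewed, on a budget of 10 in all, crops included, one or two more only if the job needs it, and the job is handed in when it is done.

Besides the shell and the picture viewer there is one more tool, called after "Request:" by a JSON object that holds its "name" and its "arguments", one argument or row to a line. servo_tool: Moves the arm, as the interface text tells. Its arguments: {"type":"object","properties":{"motion":{"type":"array"},"force":{"type":"number"}},"required":["motion"]}

```bash
mkdir -p pics
cat > h.py <<'E'
from station import robot
import numpy as np, cv2
def save(name,cams):
    out=[]
    for c in cams:
        d=robot.camera(c); np.savez(f'pics/{name}_{c}.npz',**{k:v for k,v in d.items() if not isinstance(v,str)})
        cv2.imwrite(f'pics/{name}_{c}.png',d['img'][:,:,::-1])
def load(n): return dict(np.load(f'pics/{n}.npz',allow_pickle=True))
def pts(d):
    z=d['range_z'];v,u=np.mgrid[:z.shape[0],:z.shape[1]];K=d['camera_matrix']
    P=np.stack([(u-K[0,2])/K[0,0]*z,(v-K[1,2])/K[1,1]*z,z],-1)
    return P@d['rotation'].T+d['origin']
E
python3 - <<'E'
from h import *
s=robot.sense();print({k:np.round(v,3).tolist() for k,v in s.items()})
save('a',['scene','side'])
for c in ['scene','side']:
    d=load('a_'+c);print(d['origin'],d['rotation'].round(2).tolist())
E
```

```text
{'t': 0.0, 'joint_pos': [73.912, 5.011, 10.032, 95.1, 0.003, 90.0], 'joint_velocities': [-0.034, 0.016, -0.059, 0.033, -0.01, -0.085], 'joint_torque': [-0.001, -52.039, 46.481, 0.016, -0.0, 0.0], 'eef_pos': [0.152, 0.528, 0.404], 'tool_rot': [[-0.961, 0.277, -0.0], [0.277, 0.961, -0.001], [0.0, -0.001, -1.0]], 'wrist_force': [0.04, 0.298, 0.183], 'ft_torque': [-0.002, 0.002, -0.019], 'opening': 0.085}
[ 0.97077883 -0.35085635  1.10667753] [[0.68, 0.62, -0.39], [0.73, -0.58, 0.35], [-0.01, -0.53, -0.85]]
[ 0.14317473 -0.23854556  0.72209479] [[0.69, -0.58, 0.44], [-0.73, -0.54, 0.42], [0.0, -0.61, -0.79]]
```

View pics/a_scene.png

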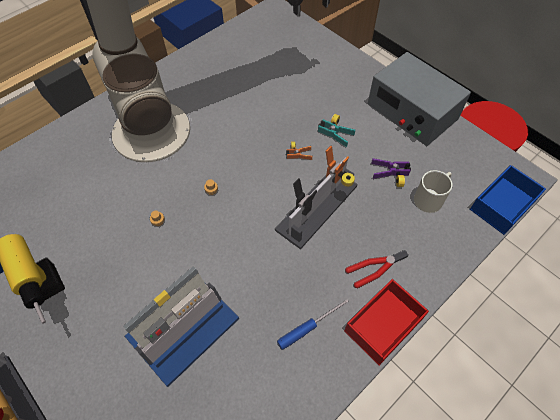

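View pics/a_side.png

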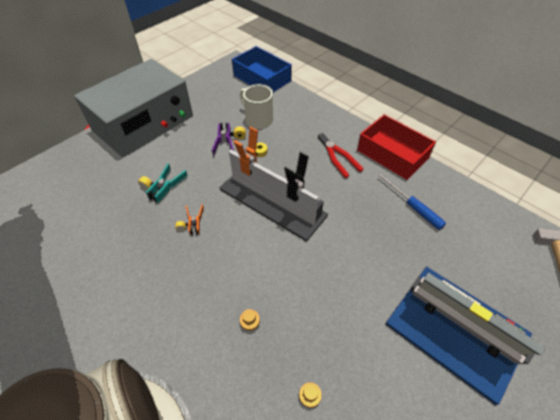

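The orange clip sits on the strip at scene (337,162), lamp at (348,178). The black clip is at (298,200). The board is at (172,310), its yellow mark at (162,298) and its wired front toward the lower right. The small orange clip at (298,152) is a decoy.

Run:
```python
from h import *
np.set_printoptions(precision=4,suppress=True)
cl=[]
for c in ['scene','side']:
    d=load('a_'+c);P=pts(d);hsv=cv2.cvtColor(d['img'],cv2.COLOR_RGB2HSV);H,S,V=[hsv[...,i].astype(int) for i in range(3)]
    ok=d['range_z']>0
    def box(u0,u1,v0,v1):
        m=np.zeros(ok.shape,bool);m[v0:v1,u0:u1]=1;return m&ok
    b=box(270,362,140,250) if c=='scene' else box(215,335,120,240)
    bb=box(115,245,260,385) if c=='scene' else box(380,545,260,400)
    yel=(H>23)&(H<33)&(S>130)&(V>110); org=(H>5)&(H<17)&(S>150)
    def rep(n,m):
        if m.sum(): print(c,n,m.sum(),np.median(P[m],0),P[m].min(0),P[m].max(0))
    rep('lamp',b&yel); rep('orange',b&org&(P[...,2]>.06)); rep('black',b&(V<60)&(P[...,2]>.12))
    rep('orangehigh',b&org&(P[...,2]>.15))
    m=b&(P[...,2]>.085)&(P[...,2]<.108)&(S<60)&(V>70)
    r=cv2.minAreaRect((P[m][:,:2]*1000).astype(np.float32));print('strip',m.sum(),r)
    m=b&(P[...,2]>.007)&(P[...,2]<.018)
    print('stripbase',m.sum(),cv2.minAreaRect((P[m][:,:2]*1000).astype(np.float32)))
    rep('mark',bb&yel)
    m=bb&(P[...,2]>.008)&(P[...,2]<.02)&(H>95)&(H<125)&(S>100)
    print('standbase',m.sum(),cv2.minAreaRect((P[m][:,:2]*1000).astype(np.float32)))
    m=bb&(P[...,2]>.03); print('board zpct',np.percentile(P[m][:,2],[5,50,90,95,98,99.5,100]))
    zt=np.percentile(P[m][:,2],99); m=bb&(P[...,2]>zt-.012); 
    q=P[m];cq=q.mean(0);w=np.linalg.svd(q-cq)[2];print('rim',m.sum(),cq,w[0],w[2],cv2.minAreaRect((q[:,:2]*1000).astype(np.float32)))
    cv2.imwrite(f'pics/crop_{c}.png',cv2.resize(np.hstack([d['img'][130:260,260:370] if c=='scene' else d['img'][115:245,210:320],d['img'][260:390,115:245] if c=='scene' else d['img'][265:395,400:530]]),None,fx=3,fy=3,interpolation=cv2.INTER_CUBIC)[:,:,::-1])
```

```text
scene lamp 109 [0.5782 0.2469 0.1129] [0.3405 0.231  0.0162] [0.5961 0.2787 0.1198]
scene orange 243 [0.5268 0.2359 0.1367] [0.5081 0.2268 0.0768] [0.566  0.2555 0.1812]
scene black 204 [0.5387 0.1083 0.1476] [0.5253 0.0977 0.1202] [0.5814 0.1262 0.1829]
scene orangehigh 88 [0.5159 0.2367 0.1694] [0.5081 0.2268 0.1503] [0.566  0.2542 0.1812]
strip 250 ((544.1908569335938, 177.3092041015625), (10.25589370727539, 243.07579040527344), 7.385826110839844)
stripbase 1588 ((514.5784301757812, 223.11854553222656), (226.48626708984375, 370.6990966796875), 40.772491455078125)
scene mark 53 [ 0.5294 -0.2981  0.1512] [ 0.5225 -0.3127  0.146 ] [ 0.5358 -0.2834  0.1559]
standbase 2066 ((564.0119018554688, -296.3620300292969), (160.1784210205078, 217.83929443359375), 2.5711824893951416)
board zpct [0.036  0.0997 0.1484 0.151  0.1526 0.1542 0.1575]
rim 744 [ 0.5332 -0.3006  0.1492] [ 0.0474 -0.9989  0.0003] [0.3556 0.0171 0.9345] ((531.7864379882812, -297.56427001953125), (19.7972354888916, 189.16397094726562), 3.1137514114379883)
side lamp 125 [0.5864 0.245  0.1097] [0.5647 0.23   0.0174] [0.6585 0
[... 246 characters left out ...]
2] [0.5737 0.2536 0.1774]
strip 579 ((561.478271484375, 178.51585388183594), (45.7156982421875, 241.2041015625), 7.079259872436523)
stripbase 2238 ((610.0609130859375, 252.5287322998047), (382.1981506347656, 325.5341491699219), 32.99702453613281)
side mark 196 [ 0.5293 -0.299   0.149 ] [ 0.5232 -0.3133  0.1399] [ 0.5372 -0.2843  0.1527]
standbase 5214 ((562.6693725585938, -297.14617919921875), (161.7837677001953, 217.4971923828125), 2.780750036239624)
board zpct [0.0393 0.0918 0.1496 0.1505 0.1514 0.1521 0.1538]
rim 1274 [ 0.5299 -0.3046  0.1484] [-0.0461  0.9989 -0.0007] [-0.4777 -0.0214  0.8783] ((530.8468017578125, -298.546875), (14.825329780578613, 189.4581298828125), 2.5665695667266846)
```

View pics/crop_scene.png

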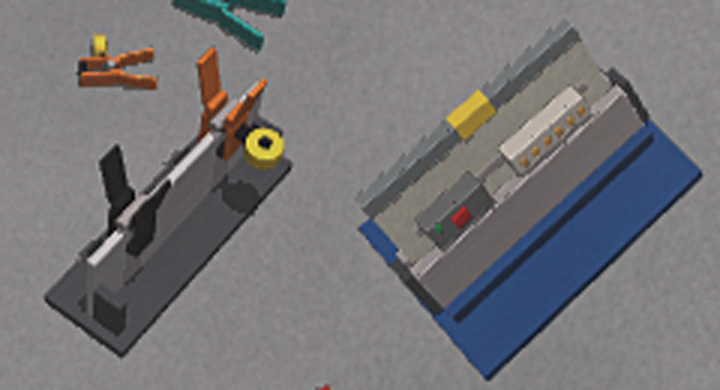

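The fits give the strip yaw as about 7.2°, with the orange clip's hinge near (0.536, 0.2415). The board yaw is about 2.7° and its rim top is at z≈0.153. I'll move above the clip and profile the rim.

Request:
{"name": "servo_tool", "arguments": {
  "motion": [
    [1,[3.2,-2.4,-0.2],-0.097],
    [1,[3.2,-2.4,-0.2],-0.097],
    [1,[3.2,-2.4,-0.2],-0.097],
    [1,[3.2,-2.4,-0.2],-0.097],
    [1,[3.2,-2.4,-0.2],-0.097],
    [1,[3.2,-2.4,-0.2],-0.097],
    [1,[3.2,-2.4,-0.2],-0.097],
    [1,[3.2,-2.4,-0.2],-0.097]
  ],
  "force": 40
}}

```text
t: 1.1
eef_pos: [0.4094, 0.3355, 0.3883]
tool_rot: [[-0.489, 0.872, -0.0], [0.872, 0.489, -0.0], [-0.0, -0.001, -1.0]]
wrist_force: [0.0, -0.1, 0.8]
opening: 0.0854
```

Request:
{"name": "servo_tool", "arguments": {
  "motion": [
    [1,[3.2,-2.4,0],-0.097],
    [1,[3.2,-2.4,0],-0.097],
    [1,[3.2,-2.4,0],-0.097],
    [1,[3.2,-2.2,0],-0.097],
    [1,[0,0,0],0],
    [1,[0,0,0],0]
  ]
}}

```text
t: 1.85
eef_pos: [0.5363, 0.2425, 0.3883]
tool_rot: [[-0.126, 0.992, -0.001], [0.992, 0.126, -0.0], [-0.0, -0.001, -1.0]]
wrist_force: [0.4, 0.7, 0.2]
opening: 0.0854
```

Run:
```python
from h import *
np.set_printoptions(precision=4,suppress=True)
# board profile in scene/side
yaw=np.deg2rad(2.7);X=np.array([np.cos(yaw),np.sin(yaw),0]);Y=np.array([-X[1],X[0],0])
d=-np.sin(.35)*X+np.array([0,0,np.cos(.35)]);n=np.cos(.35)*X+np.array([0,0,np.sin(.35)])
O=np.array([.5294,-.2985,.1518])
for c in ['scene','side']:
    D=load('a_'+c);Q=pts(D)-O;Q=Q[D['range_z']>0]
    a,b,y=Q@d,Q@n,Q@Y
    k=(abs(y)<.085)&(abs(b)<.03)&(a>-.05)&(a<.02)
    for lo in np.arange(-.04,.008,.004):
        m=k&(a>lo)&(a<lo+.004)
        if m.sum()>5: print(c,round(lo,3),m.sum(),np.percentile(b[m],[3,25,50,75,97]))
    print('a pct by b', [(round(lo,3),np.percentile(a[k&(b>lo)&(b<lo+.003)],[50,95]).round(4)) for lo in np.arange(-.009,.009,.003) if (k&(b>lo)&(b<lo+.003)).sum()>5])
    m=k&(a>-.015); print('y',y[m].min(),y[m].max())
s=robot.sense();T=np.array(s['eef_pos']);R=np.array(s['tool_rot']);print(s['t'],T,R,s['wrist_force'])
save('b',['wrist']);W=load('b_wrist');M=W['mount'];W['rotation']=R@M[:3,:3];W['origin']=T+R@M[:3,3];P=pts(W)
hsv=cv2.cvtColor(W['img'],cv2.COLOR_RGB2HSV);H,S,V=[hsv[...,i].astype(int) for i in range(3)]
near=(np.hypot(P[...,0]-.536,P[...,1]-.2415)<.08)&(W['range_z']>0)
for n_,m in [('lamp',near&(H>23)&(H<33)&(S>130)&(P[...,2]>.08)),('org',near&(H>5)&(H<17)&(S>150)&(P[...,2]>.165))]:
    if m.sum(): print(n_,m.sum(),np.median(P[m],0),P[m].min(0),P[m].max(0),cv2.minAreaRect((P[m][:,:2]*1000).astype(np.float32)))
```

```text
scene -0.04 87 [0.0009 0.0024 0.0033 0.004  0.0055]
scene -0.036 101 [0.0009 0.0023 0.0031 0.0041 0.0056]
scene -0.032 106 [0.0008 0.0025 0.0033 0.004  0.0056]
scene -0.028 101 [0.0013 0.0024 0.0032 0.0043 0.0057]
scene -0.024 116 [0.0004 0.0022 0.003  0.0038 0.0048]
scene -0.02 51 [0.0021 0.0035 0.004  0.0046 0.006 ]
scene -0.016 91 [0.0034 0.0046 0.0054 0.0059 0.007 ]
scene -0.012 99 [0.0032 0.0048 0.0058 0.0064 0.0081]
scene -0.008 104 [0.0032 0.0048 0.0055 0.0065 0.0079]
scene -0.004 335 [-0.0068 -0.003   0.0014  0.005   0.0077]
scene -0.0 99 [-0.0052 -0.0018  0.0007  0.005   0.0077]
a pct by b [(np.float64(-0.009), array([-0.002 ,  0.0001])), (np.float64(-0.006), array([-0.001,  0.001])), (np.float64(-0.003), array([-0.0009,  0.0015])), (np.float64(0.0), array([-0.0303,  0.0001])), (np.float64(0.003), array([-0.0228, -0.0009])), (np.float64(0.006), array([-0.0096,  0.0001]))]
y -0.0849034665052372 0.08487845392867359
side -0.04 63 [-0.0046 -0.0043 -0.0041 -0.004  -0.0038]
side -0.036 71 [-0.0047 -0.0042 -0.0041 -0.0039 -0.0037]
side -0.032 49 [-0.0046 -0.0043 -0.0041 -0.004  -0.
[... 536 characters left out ...]
ray([-0.0027, -0.0008])), (np.float64(0.0), array([-0.0029, -0.0011])), (np.float64(0.003), array([-0.0029, -0.001 ])), (np.float64(0.006), array([-0.0037, -0.0021]))]
y -0.08453645088561124 0.08478571574987546
1.85 [0.5363 0.2425 0.3883] [[-0.1261  0.992  -0.0009]
 [ 0.992   0.1261 -0.0001]
 [-0.     -0.0009 -1.    ]] [0.4031 0.6732 0.2228]
lamp 599 [0.5769 0.2535 0.1131] [0.5629 0.2324 0.1016] [0.5941 0.2647 0.1793] ((579.7483520507812, 250.31561279296875), (27.478187561035156, 33.55580139160156), 46.27096939086914)
org 919 [0.5168 0.2439 0.1773] [0.5081 0.2292 0.165 ] [0.5657 0.257  0.1804] ((536.6719970703125, 243.0687255859375), (56.46859359741211, 21.60321807861328), 7.135916233062744)
```

View pics/b_wrist.png

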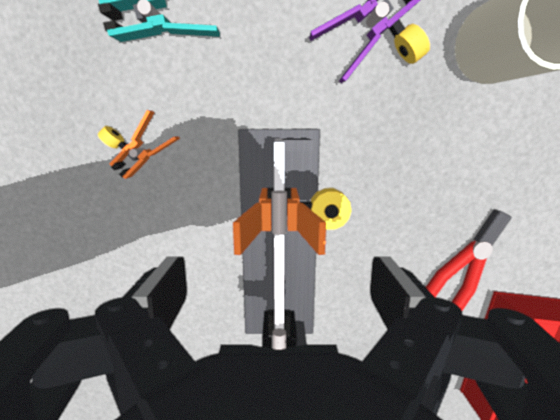

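The wrist view shows the gripper centred on the orange clip. The handles are at pixels (250,225) and (310,225), and the lamp is at (330,210). Descending.

Request:
{"name": "servo_tool", "arguments": {
  "motion": [
    [1,[0,0,-1.85],0],
    [1,[0,0,-1.85],0],
    [1,[0,0,-1.85],0],
    [1,[0,0,-1.85],0],
    [1,[0,0,0],0]
  ]
}}

```text
t: 2.52
eef_pos: [0.5357, 0.2428, 0.3133]
tool_rot: [[-0.127, 0.992, -0.002], [0.992, 0.127, -0.001], [-0.001, -0.002, -1.0]]
wrist_force: [-0.7, -0.5, 0.7]
opening: 0.0855
```

Request:
{"name": "servo_tool", "arguments": {
  "motion": [
    [-1,[0,0,0],0],
    [-1,[0,0,0],0],
    [-1,[0,0,0],0],
    [-1,[0,0,0],0],
    [-1,[0,0,0],0],
    [-1,[0,0,0],0],
    [-1,[0,0,0],0],
    [-1,[0,0,0],0]
  ],
  "force": 40
}}

```text
t: 3.52
eef_pos: [0.536, 0.2426, 0.3203]
tool_rot: [[-0.126, 0.992, 0.005], [0.992, 0.126, 0.004], [0.003, 0.006, -1.0]]
wrist_force: [-9.3, -1.6, 30.3]
opening: 0.0299
```

Handles are fully squeezed (30 mm). Lifting high enough to clear the black clip.

Request:
{"name": "servo_tool", "arguments": {
  "motion": [
    [-1,[0,0,1],0],
    [-1,[0,0,2],0],
    [-1,[0,0,2],0],
    [-1,[0,0,2.5],0],
    [-1,[0,0,2.5],0],
    [-1,[0,0,2.5],0],
    [-1,[0,0,2.5],0],
    [-1,[0,0,0],0]
  ]
}}

```text
t: 4.53
eef_pos: [0.5366, 0.2424, 0.4665]
tool_rot: [[-0.126, 0.992, 0.003], [0.992, 0.126, 0.001], [0.001, 0.003, -1.0]]
wrist_force: [0.8, 0.3, -1.6]
opening: 0.0293
```

Run:
```python
from h import *
np.set_printoptions(precision=4,suppress=True)
s=robot.sense();T=np.array(s['eef_pos']);R=np.array(s['tool_rot']);print(s['t'],T,s['wrist_force'],s['opening'])
save('c',['wrist','side','scene'])
W=load('c_wrist');M=W['mount'];W['rotation']=R@M[:3,:3];W['origin']=T+R@M[:3,3]
for n,D in [('wrist',W),('side',load('c_side')),('scene',load('c_scene'))]:
    P=pts(D);L=(P-T)@R  # tool coords
    hsv=cv2.cvtColor(D['img'],cv2.COLOR_RGB2HSV);H,S,V=[hsv[...,i].astype(int) for i in range(3)]
    k=(np.hypot(L[...,0],L[...,1])<.09)&(L[...,2]<.28)&(L[...,2]>.1)
    for nm,m in [('lamp',k&(H>23)&(H<33)&(S>130)),('org',k&(H>5)&(H<17)&(S>150))]:
        if m.sum()>5: print(n,nm,m.sum(),np.median(L[m],0),np.percentile(L[m],3,axis=0),np.percentile(L[m],97,axis=0))
a=load('c_side')['img'][20:200,180:360];b=load('c_wrist')['img'];
cv2.imwrite('pics/c_mix.png',np.hstack([cv2.resize(a,(420,420)),b[:, 140:500]])[:,:,::-1])
```

```text
4.525 [0.5366 0.2424 0.4665] [ 0.7935  0.2919 -1.6206] 0.029276988777411965
wrist lamp 1197 [0.006  0.0383 0.2   ] [-0.011   0.0279  0.1966] [0.0153 0.051  0.2043]
wrist org 4373 [0.0061 0.0033 0.165 ] [-0.0096 -0.0206  0.1372] [0.0113 0.0158 0.2277]
side lamp 103 [-0.01    0.0451  0.2031] [-0.0184  0.0287  0.2001] [0.0082 0.0563 0.212 ]
side org 655 [-0.007   0.0035  0.1921] [-0.0145 -0.0243  0.1424] [0.006  0.0162 0.2384]
scene lamp 46 [-0.0086  0.0499  0.1995] [-0.0169  0.0336  0.1958] [0.0086 0.0565 0.2047]
scene org 293 [-0.0081 -0.0069  0.1911] [-0.0142 -0.0203  0.1404] [0.008  0.0209 0.2402]
```

View pics/c_mix.png

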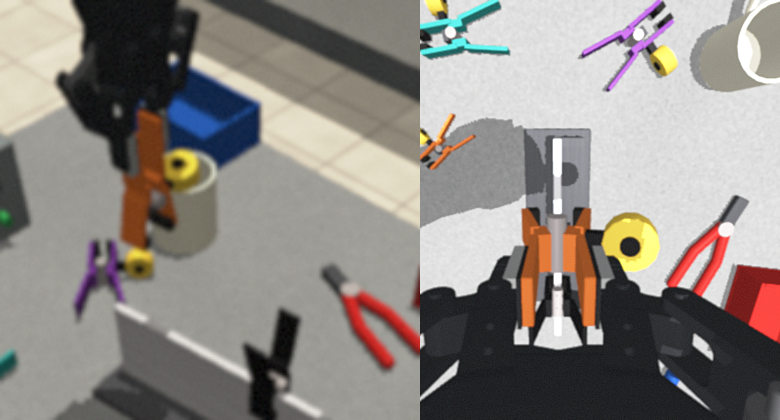

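The clip is held open and upright, with its hinge about 0.2035 m ahead of the TCP. Now carrying it to above the board mark.

Request:
{"name": "servo_tool", "arguments": {
  "motion": [
    [-1,[-0.1,-2,0],-0.006],
    [-1,[-0.1,-4,0],-0.006],
    [-1,[-0.15,-5,0],-0.006],
    [-1,[-0.15,-5,0],-0.006],
    [-1,[-0.15,-5,0],-0.006],
    [-1,[-0.15,-5,0],-0.006],
    [-1,[-0.15,-5,0],-0.006],
    [-1,[-0.15,-5,0],-0.006]
  ]
}}

```text
t: 5.68
eef_pos: [0.5244, -0.1198, 0.4641]
tool_rot: [[-0.077, 0.997, -0.001], [0.997, 0.077, -0.0], [0.0, -0.001, -1.0]]
wrist_force: [0.1, -0.1, -2.0]
opening: 0.0289
```

Request:
{"name": "servo_tool", "arguments": {
  "motion": [
    [-1,[-0.15,-5,0],-0.006],
    [-1,[-0.15,-5,0],-0.006],
    [-1,[-0.15,-4,0],-0.006],
    [-1,[-0.15,-3,0],-0.006],
    [-1,[-0.1,-1,-1.5],-0.006],
    [-1,[0,0,-2],0],
    [-1,[0,0,0],0],
    [-1,[0,0,0],0]
  ]
}}

```text
t: 6.68
eef_pos: [0.5182, -0.2971, 0.43]
tool_rot: [[-0.048, 0.999, 0.0], [0.999, 0.048, -0.0], [-0.0, 0.0, -1.0]]
wrist_force: [-0.3, -0.1, -1.5]
opening: 0.0288
```

```bash
cat >> h.py <<'E'
def look(name):
    np.set_printoptions(precision=4,suppress=True)
    s=robot.sense();T=np.array(s['eef_pos']);R=np.array(s['tool_rot']);print(s['t'],T,R.ravel(),s['wrist_force'],s['opening'])
    save(name,['wrist','side','scene'])
    W=load(name+'_wrist');M=W['mount'];W['rotation']=R@M[:3,:3];W['origin']=T+R@M[:3,3]
    yaw=np.deg2rad(2.7);X=np.array([np.cos(yaw),np.sin(yaw),0]);Y=np.array([-X[1],X[0],0])
    for n,D in [('wrist',W),('side',load(name+'_side')),('scene',load(name+'_scene'))]:
        P=pts(D);L=(P-T)@R
        hsv=cv2.cvtColor(D['img'],cv2.COLOR_RGB2HSV);H,S,V=[hsv[...,i].astype(int) for i in range(3)]
        B=P-np.array([.530,-.2985,.150]);bx,by,bz=B@X,B@Y,B[...,2]
        yel=(H>23)&(H<33)&(S>130);org=(H>5)&(H<17)&(S>150)
        k=(abs(bx)<.09)&(abs(by)<.1)&(D['range_z']>0)
        C=np.stack([bx,by,bz],-1)
        mk=k&yel&(abs(bx)<.02)&(abs(bz)<.02)&(abs(by)<.03)
        for nm,m in [('mark',mk),('lamp',k&yel&(bx>.025)&(bz>-.03)),('org',k&org&(bz>-.04)&(abs(by)<.05))]:
            if m.sum()>5: print(n,nm,m.sum(),np.median(C[m],0),np.percentile(C[m],3,axis=0),np.percentile(C[m],97,axis=0))
    a=load(name+'_side')['img'][180:360,380:560];b=load(name+'_wrist')['img']
    cv2.imwrite(f'pics/{name}_mix.png',np.hstack([cv2.resize(a,(420,420)),b[:, 100:460]])[:,:,::-1])
E
python3 -c "
from h import *
look('d')"
```

```text
6.675 [ 0.5182 -0.2971  0.43  ] [-0.0484  0.9988  0.      0.9988  0.0484 -0.     -0.      0.     -1.    ] [-0.3471 -0.0524 -1.4714] 0.0288163823576042
wrist mark 284 [-0.0009  0.0078  0.0009] [-0.0052 -0.0082 -0.0017] [0.009  0.0147 0.0039]
wrist lamp 714 [0.0329 0.0102 0.0813] [ 0.0254 -0.01    0.0783] [0.0456 0.0175 0.1797]
wrist org 4282 [-0.0085  0.0083  0.1139] [-0.0324 -0.0073  0.0518] [0.0044 0.0132 0.1427]
side mark 13 [ 0.002   0.0117 -0.0013] [-0.0063  0.0082 -0.0032] [0.0035 0.0137 0.0011]
side lamp 31 [0.0376 0.0107 0.0805] [0.0262 0.0075 0.0763] [0.0432 0.0154 0.0816]
side org 671 [-0.0298  0.002   0.0717] [-0.0373 -0.0099  0.0412] [-0.0012  0.0114  0.1193]
scene lamp 68 [ 0.0387 -0.0044  0.0826] [ 0.0273 -0.014   0.0793] [0.0452 0.0114 0.0854]
scene org 105 [ 0.0016 -0.0069  0.0798] [-0.0246 -0.011   0.0581] [0.0064 0.0113 0.1138]
```

View pics/d_mix.png

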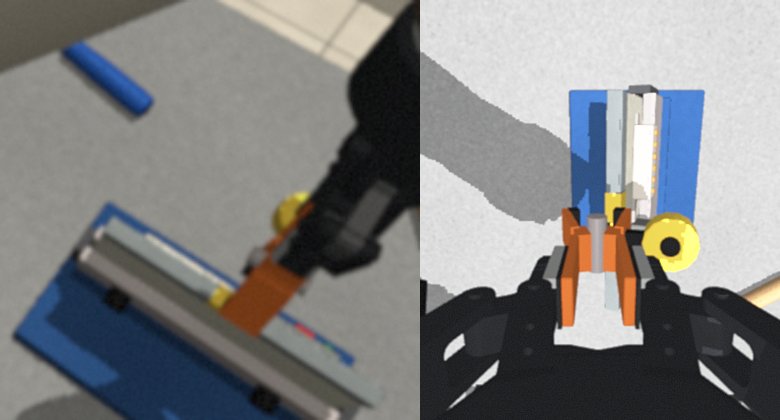

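Clip and mark are lined up along y (mark at about (613,210) in the right panel), with the jaws about 3 cm above the rim. Now descending along the board's lean.

Request:
{"name": "servo_tool", "arguments": {
  "motion": [
    [-1,[0.2,-0.1,-1],0],
    [-1,[0.2,-0.1,-1],0],
    [-1,[0.2,0,-1],0],
    [-1,[0.18,0,-0.5],0],
    [-1,[0.18,0,-0.5],0],
    [-1,[0,0,0],0]
  ]
}}

```text
t: 7.58
eef_pos: [0.5281, -0.2995, 0.3892]
tool_rot: [[-0.048, 0.999, -0.0], [0.999, 0.048, 0.0], [0.0, -0.0, -1.0]]
wrist_force: [0.6, 0.1, -1.1]
opening: 0.0292
```

Request:
{"name": "servo_tool", "arguments": {
  "motion": [
    [-1,[0.18,0,-0.5],0],
    [-1,[0.18,0,-0.5],0],
    [-1,[0,0,0],0]
  ]
}}

```text
t: 7.95
eef_pos: [0.5317, -0.2995, 0.379]
tool_rot: [[-0.048, 0.999, -0.001], [0.999, 0.048, 0.0], [0.001, -0.001, -1.0]]
wrist_force: [-0.2, 0.0, -0.9]
opening: 0.0288
```

```bash
python3 -c "
from h import *
look('e')"
```

```text
7.95 [ 0.5317 -0.2995  0.379 ] [-0.048   0.9988 -0.0008  0.9988  0.048   0.0005  0.0005 -0.0008 -1.    ] [-0.1986  0.0013 -0.9103] 0.02884680996415672
wrist mark 167 [0.002  0.0125 0.0008] [-0.0054  0.0043 -0.006 ] [0.011  0.0154 0.0039]
wrist lamp 1200 [0.04   0.0049 0.0291] [ 0.0294 -0.0115  0.0257] [0.0533 0.0141 0.0323]
wrist org 4300 [0.0047 0.0053 0.0626] [-0.0194 -0.0103  0.0002] [0.0176 0.0103 0.0918]
side mark 6 [-0.002   0.0113 -0.001 ] [-0.0058  0.0093 -0.011 ] [0.0064 0.0119 0.0023]
side lamp 29 [0.0498 0.0085 0.0295] [0.0336 0.0051 0.0222] [0.0553 0.0121 0.031 ]
side org 533 [-0.0172 -0.0013  0.0206] [-0.0244 -0.013  -0.0089] [0.0111 0.0084 0.0673]
scene lamp 69 [ 0.0517 -0.0076  0.0318] [ 0.0362 -0.0174  0.0281] [0.058  0.0078 0.0352]
scene org 94 [ 0.0151 -0.0105  0.0287] [-0.0135 -0.014   0.0013] [0.0198 0.0087 0.0612]
```

View pics/e_mix.png

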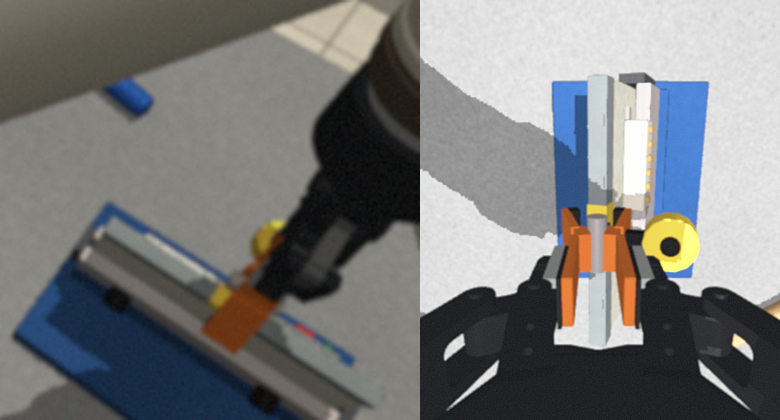

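The rim lies between the open jaws (mark at (600,212)) with no contact force. Continuing in fine steps.

Request:
{"name": "servo_tool", "arguments": {
  "motion": [
    [-1,[0.1,0,-0.3],0],
    [-1,[0.1,0,-0.3],0],
    [-1,[0,0,0],0]
  ]
}}

```text
t: 8.48
eef_pos: [0.5337, -0.2995, 0.3732]
tool_rot: [[-0.048, 0.999, -0.001], [0.999, 0.048, 0.0], [0.0, -0.001, -1.0]]
wrist_force: [-0.7, 0.8, -1.8]
opening: 0.0293
```

Request:
{"name": "servo_tool", "arguments": {
  "motion": [
    [-1,[0.07,0,-0.2],0],
    [-1,[0,0,-0.1],0],
    [-1,[0,0,0],0]
  ]
}}

```text
t: 8.85
eef_pos: [0.5343, -0.2995, 0.3706]
tool_rot: [[-0.048, 0.999, -0.0], [0.999, 0.048, 0.0], [0.0, -0.0, -1.0]]
wrist_force: [-0.6, -0.8, -1.7]
opening: 0.0291
```

Request:
{"name": "servo_tool", "arguments": {
  "motion": [
    [-1,[0.05,0,-0.2],0],
    [-1,[0,0,0],0]
  ]
}}

```text
t: 9.1
eef_pos: [0.5348, -0.2995, 0.3691]
tool_rot: [[-0.048, 0.999, 0.001], [0.999, 0.048, -0.0], [-0.0, 0.0, -1.0]]
wrist_force: [-0.3, 0.2, 1.0]
opening: 0.0293
```

Request:
{"name": "servo_tool", "arguments": {
  "motion": [
    [-1,[0.05,0,-0.2],0],
    [-1,[0,0,0],0]
  ]
}}

```text
t: 9.35
eef_pos: [0.5348, -0.2994, 0.3688]
tool_rot: [[-0.048, 0.999, 0.001], [0.999, 0.048, -0.001], [-0.002, 0.001, -1.0]]
wrist_force: [-5.5, 1.8, 12.7]
opening: 0.0292
```

Request:
{"name": "servo_tool", "arguments": {
  "motion": [
    [-1,[0.03,0,-0.1],0],
    [-1,[0,0,0],0]
  ]
}}

```text
t: 9.6
eef_pos: [0.5348, -0.2994, 0.3687]
tool_rot: [[-0.048, 0.999, 0.002], [0.999, 0.048, -0.002], [-0.002, 0.002, -1.0]]
wrist_force: [-7.6, 1.4, 17.9]
opening: 0.0291
```

The rim reached the throat at TCP z≈0.369 with about 18 N of push. Next I'll open gradually. The pads retract as they open, so I'll follow down slightly and then shift back so the clip can swing into line.

Request:
{"name": "servo_tool", "arguments": {
  "motion": [
    [-0.2,[0,0,0],0],
    [-0.15,[0,0,-0.1],0],
    [-0.1,[0,0,-0.1],0],
    [-0.1,[0,0,0],0]
  ]
}}

```text
t: 10.1
eef_pos: [0.5356, -0.2996, 0.3666]
tool_rot: [[-0.048, 0.999, 0.004], [0.999, 0.048, -0.002], [-0.003, 0.004, -1.0]]
wrist_force: [-1.7, 0.1, 13.0]
opening: 0.0381
```

Request:
{"name": "servo_tool", "arguments": {
  "motion": [
    [-0.05,[-0.3,0,0],0],
    [0,[-0.3,0,-0.1],0],
    [0,[-0.2,0,0],0]
  ]
}}

```text
t: 10.48
eef_pos: [0.5278, -0.2996, 0.3635]
tool_rot: [[-0.048, 0.999, 0.002], [0.999, 0.048, -0.001], [-0.001, 0.002, -1.0]]
wrist_force: [2.2, 0.3, 2.7]
opening: 0.0427
```

```bash
python3 -c "
from h import *
look('f')"
```

```text
10.475 [ 0.5278 -0.2996  0.3635] [-0.0481  0.9988  0.0022  0.9988  0.0481 -0.0008 -0.0009  0.0022 -1.    ] [2.2026 0.2774 2.6861] 0.04272915520574105
wrist mark 141 [-0.0025  0.0134  0.0002] [-0.0056  0.0053 -0.006 ] [0.0102 0.0154 0.0036]
wrist lamp 926 [0.0404 0.0062 0.0179] [ 0.032  -0.0099  0.013 ] [0.0552 0.014  0.0228]
wrist org 5559 [-0.0052  0.0032  0.0579] [-0.0224 -0.0104  0.0011] [0.0191 0.0098 0.0806]
side mark 6 [-0.004   0.0121 -0.0019] [-0.0066  0.0106 -0.0059] [0.0022 0.0143 0.0009]
side lamp 36 [0.0502 0.0083 0.0177] [0.0352 0.0047 0.0126] [0.0583 0.0119 0.0194]
side org 329 [-0.0139  0.0002  0.0025] [-0.0357 -0.0137 -0.0229] [0.0137 0.0089 0.086 ]
scene lamp 84 [ 0.0524 -0.0062  0.0197] [ 0.0391 -0.0171  0.0162] [0.0599 0.0108 0.0236]
scene org 80 [ 0.0174 -0.0113  0.0149] [-0.01   -0.0142 -0.0059] [0.0229 0.0087 0.0777]
```

View pics/f_mix.png

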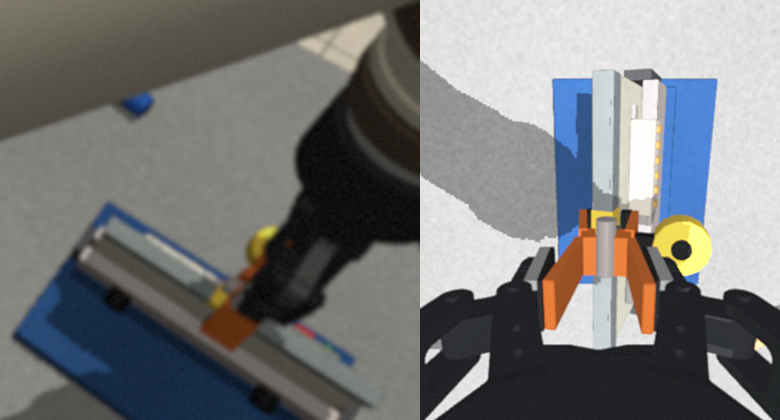

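The clip is closing around the board and starting to lean back with it. Opening further and shifting back.

Request:
{"name": "servo_tool", "arguments": {
  "motion": [
    [0.08,[-0.4,0,0],0],
    [0.16,[-0.4,0,0],0],
    [0.3,[-0.4,0,0],0],
    [0.5,[-0.3,0,0],0],
    [0.8,[-0.1,0,0],0],
    [1,[0,0,0],0],
    [1,[0,0,0],0],
    [1,[0,0,0],0]
  ]
}}

```text
t: 11.62
eef_pos: [0.5117, -0.2995, 0.3627]
tool_rot: [[-0.048, 0.999, -0.0], [0.999, 0.048, -0.0], [-0.0, -0.0, -1.0]]
wrist_force: [-0.4, -0.5, 0.9]
opening: 0.0856
```

```bash
python3 -c "
from h import *
look('g')"
```

```text
11.625 [ 0.5117 -0.2995  0.3627] [-0.048   0.9988 -0.      0.9988  0.048  -0.     -0.     -0.     -1.    ] [-0.4212 -0.469   0.8768] 0.08555359848980935
wrist mark 124 [0.0046 0.0135 0.002 ] [-0.0049  0.0062 -0.0088] [0.0115 0.0152 0.0043]
wrist lamp 1426 [0.0339 0.0048 0.0231] [ 0.0258 -0.0133  0.0188] [0.0502 0.0138 0.0292]
wrist org 6119 [-0.0217  0.0029  0.0433] [-0.0491 -0.0101 -0.0012] [0.0139 0.0104 0.0811]
side lamp 23 [0.0445 0.0077 0.024 ] [0.033  0.0053 0.0197] [0.049  0.0112 0.0261]
side org 194 [-0.0129  0.0064  0.0345] [-0.0602 -0.0091 -0.0187] [0.0039 0.0163 0.1281]
scene lamp 54 [ 0.0458 -0.0088  0.0269] [ 0.0297 -0.0159  0.0215] [0.0514 0.0092 0.0312]
scene org 79 [ 0.0061 -0.0109  0.0232] [-0.0325 -0.0138  0.0025] [0.0166 0.0075 0.0669]
```

View pics/g_mix.png

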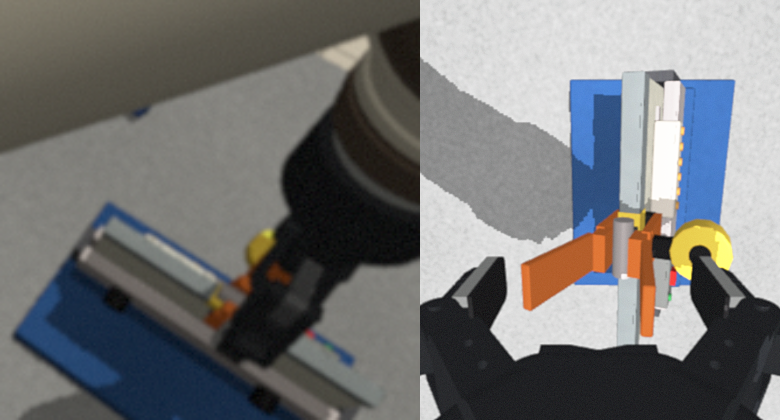

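The clip now stands in line with the leaning board and the fingers are free on both sides (wrist force about 0). Withdrawing along the lean.

Request:
{"name": "servo_tool", "arguments": {
  "motion": [
    [1,[-0.5,0,0],0],
    [1,[-0.37,0,1],0],
    [1,[-0.37,0,1],0],
    [1,[-0.55,0,1.5],0],
    [1,[-0.7,0,2],0],
    [1,[-0.7,0,2],0],
    [1,[-0.5,0,3],0],
    [1,[0,0,3],0]
  ]
}}

```text
t: 12.78
eef_pos: [0.4738, -0.2994, 0.4999]
tool_rot: [[-0.048, 0.999, 0.001], [0.999, 0.048, -0.001], [-0.001, 0.001, -1.0]]
wrist_force: [0.1, 0.5, 0.5]
opening: 0.0854
```

Request:
{"name": "servo_tool", "arguments": {
  "motion": [
    [1,[0,4,2],0],
    [1,[0,5,0],0],
    [1,[0,5,0],0],
    [1,[0,5,0],0],
    [1,[0,0,0],0],
    [1,[0,0,0],0]
  ]
}}

```text
t: 13.52
eef_pos: [0.4745, -0.1097, 0.5185]
tool_rot: [[-0.049, 0.999, 0.001], [0.999, 0.049, -0.001], [-0.001, 0.001, -1.0]]
wrist_force: [-0.1, -0.4, -0.1]
opening: 0.0857
```

Run:
```python
from h import *
look('i')
yaw=np.deg2rad(2.7);X=np.array([np.cos(yaw),np.sin(yaw),0]);Y=np.array([-X[1],X[0],0])
d=-np.sin(.35)*X+np.array([0,0,np.cos(.35)]);n=np.cos(.35)*X+np.array([0,0,np.sin(.35)])
for c in ['scene','side']:
    D=load('i_'+c);Q=pts(D)-np.array([.530,-.2985,.150]);hsv=cv2.cvtColor(D['img'],cv2.COLOR_RGB2HSV);H,S=hsv[...,0],hsv[...,1]
    C=np.stack([Q@n,Q@Y,Q@d],-1);k=(abs(C[...,1])<.06)&(abs(C[...,0])<.08)&(C[...,2]<.12)&(C[...,2]>-.05)
    o=k&(H>5)&(H<17)&(S>150)
    for lo in np.arange(-.03,.1,.01):
        m=o&(C[...,2]>lo)&(C[...,2]<lo+.01)
        if m.sum()>3: print(c,round(lo,2),m.sum(),np.percentile(C[m][:,0],[2,98]),np.percentile(C[m][:,1],[2,98]))
    m=k&(H>23)&(H<33)&(S>130)&(C[...,0]>.02); print('lamp',np.median(C[m],0),C[m].max(0))
a=load('i_side')['img'][180:360,380:560];b=load('i_scene')['img'][230:390,100:260]
cv2.imwrite('pics/i_mix2.png',np.hstack([cv2.resize(x,(400,400)) for x in (a,b)])[:,:,::-1])
```

```text
13.525 [ 0.4745 -0.1097  0.5185] [-0.0486  0.9988  0.001   0.9988  0.0486 -0.0005 -0.0006  0.001  -1.    ] [-0.1091 -0.4447 -0.118 ] 0.08566885641949604
wrist mark 46 [0.0053 0.0118 0.0022] [-0.0016  0.0015 -0.0158] [0.0135 0.0155 0.0086]
wrist lamp 364 [0.041  0.005  0.0252] [ 0.0269 -0.0082  0.0153] [0.052  0.0148 0.0295]
wrist org 354 [-0.0057  0.0097  0.0119] [-0.026  -0.     -0.0166] [0.0217 0.011  0.0284]
side lamp 160 [0.0435 0.0049 0.0243] [ 0.0277 -0.0122  0.0175] [0.0517 0.0124 0.028 ]
side org 636 [-0.0014 -0.0012  0.04  ] [-0.0506 -0.0116 -0.0157] [0.0037 0.0085 0.0784]
scene mark 6 [0.0026 0.013  0.0021] [ 0.0008 -0.0103 -0.0012] [0.0071 0.0148 0.0047]
scene lamp 97 [ 0.0418 -0.0033  0.026 ] [ 0.0275 -0.0158  0.0195] [0.0515 0.0109 0.0301]
scene org 450 [ 0.0014 -0.0022  0.0464] [-0.0485 -0.0122  0.0065] [0.0137 0.0088 0.0798]
scene -0.01 9 [0.0084 0.0165] [-0.0138  0.0095]
scene 0.0 22 [0.0046 0.0238] [-0.0129  0.0108]
scene 0.01 49 [-0.0113  0.0173] [-0.0135  0.0088]
scene 0.02 26 [-0.0126  0.0198] [-0.0122  0.0073]
scene 0.03 41 [-0.0186  0.0214] [-0.0116  0.0076]
scene 0.04 71 [-0.0206  0.0229] [-0.0116  0.0089]
scene 0.05 82 [-0.0234  0.0257] [-0.0117  0.0089]
scene 0.06 72 [-0.0244  0.0284] [-0.0113  0.0084]
scene 0.07 78 [-0.0268  0.0309] [-0.0109  0.0091]
lamp [ 0.0479 -0.0033  0.01  ] [0.0593 0.0122 0.0142]
side -0.02 21 [-0.0164 -0.0112] [-0.0122  0.0085]
side -0.01 25 [-0.0162 -0.0052] [-0.0193  0.0088]
side 0.0 29 [-0.0165 -0.0126] [-0.013   0.0089]
side 0.01 29 [-0.0161  0.0113] [-0.013   0.0089]
side 0.02 175 [-0.0124  0.0146] [-0.0121  0.0083]
side 0.03 55 [-0.0192  0.0174] [-0.0101  0.0083]
side 0.04 51 [0.0164 0.0193] [-0.0106  0.0085]
side 0.05 61 [-0.024   0.0217] [-0.0101  0.0089]
side 0.06 62 [-0.0257  0.0243] [-0.0103  0.009 ]
side 0.07 126 [-0.0282  0.028 ] [-0.0113  0.0084]
lamp [0.0492 0.0049 0.0079] [0.059  0.0135 0.0125]
```

View pics/i_mix2.png

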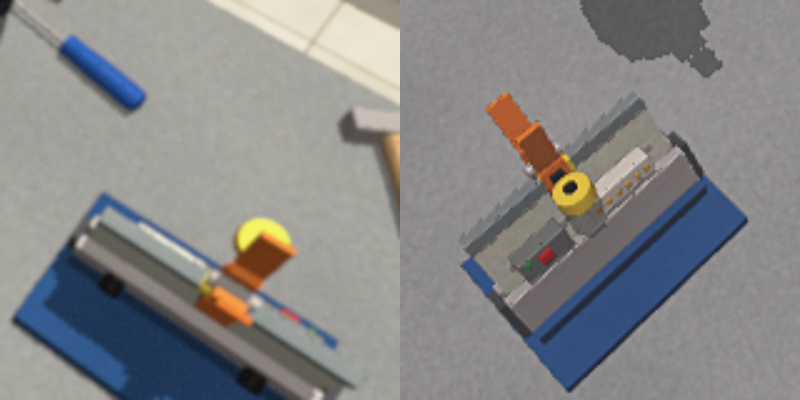

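The clip stands in line with the board: it is centred across it, 2 mm from the mark along y, and the lamp is on the front. The handles span about 57 mm near the top, which means jaw angle ≈ 0, and their tops are 78 mm above the rim, which means the throat is seated. The arm is clear, so I'm handing in.

```bash
python3 -c "
from station import robot
print(robot.sign_off())"
```

```text
the job is handed in; nothing more can be done
None
```

I took the orange lamp clip off the storage strip and clipped it onto the board's rim at the yellow mark, then handed the job in. The last reading was at about 13.5 s on the robot's clock. The hand-in gives no verdict, so success is my own reading of the final images.

- **Push:** I felt the rim reach the throat and pushed with up to about 18 N at the wrist. I then opened the gripper gradually so the clip could swing into the board's lean, and withdrew.
- **Position:** the clip is about 2 mm from the mark along the board and within about 2 mm of centre across it. It is in line with the board, with the lamp on the wired front.
- **Jaws:** the handles span 56–58 mm at the top, against the stated 59 mm for a clip closed on the thin board. Gripping only the rim would give about 50 mm. The handle tops are about 78 mm above the rim, which matches a seated throat.
- **Arm:** the gripper is clear and the wrist force is about 0.

The black clip was not re-measured at the end. The gripper never came close to it: it worked 13 cm away along the strip, and the orange clip was carried well above it. The cameras disagreed by up to 5 mm on the clip's position along its hinge, which is within the 18 mm allowed. No check failed.

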